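# Check the return springs of a tilt mount

## Task

Check the two return springs of the mirror's tilt mount: with the fingertips press the orange corner pad down until its pointer stands in the green band of its scale, keep it there for about a second, then let go so that it springs fully back up; then do the same with the blue corner pad. Never run a pointer into the red, do not touch the mirror or shift the scale flags, and do not lift or push aside anything standing around.

Things in the scene. Friction and masses are not known exactly. Their poses are not given: they have to be found in the camera images.
- mount: two-axis tilt mount, fixed: aluminium base 140 x 140 x 10 mm with outriggers to -x and -y carrying the scale posts (all 76 mm tall or less). Origin: underside centre of the 140 mm base, z up. Over it a black L-shaped plate, 8 mm thick, top face at 64 mm, on a ball pivot at [50, 50, 60] mm, mirror in its middle; the L's two ends are the sprung corners with an orange and a blue pad
- pad_orange_top (a point): centre of the top of the orange pad, a round button 26 mm across, 6 mm tall; at rest at [-50, 50, 70] mm in the mount frame, 100 mm from the pivot axis. Pressed straight down at its middle it gives on a spring and only this corner tilts: about 4 N to start, 6 to 9 N at the band; springs back when let go. Its scale post stands 35 mm beyond the pad towards -x of the mount
- tip_orange (a point): end of the orange pointer, a thin horizontal arm that runs out from the plate past the orange pad; at rest at [-105, 66, 60] mm in the mount's frame, 155 mm from the pivot axis, so it sinks 1.55 mm for each 1 mm that the pad sinks
- band_orange (a point): middle of the green band on the orange scale flag, on its face towards -x of the mount. Flag 20 mm wide: 7 mm white on top, green band 10 mm tall (5 mm either side of this point), 9 mm red below. Pointer is in the band when its tip is within 5 mm of this height. Each flag height varies (16 to 30 mm below the resting tip); it slides stiffly on its post and must not be shifted
- tilt_orange (a joint): tilt of the plate at the orange corner, rad: 0 at rest against its stop (sprung up), growing as the orange pad is pressed down, end stop 0.28; turns about the mount's y axis through the pivot; the band lies somewhere from 0.10 to 0.20. The other corner stays at its stop meanwhile
- pad_blue_top (a point): centre of the top of the blue pad, a round button 26 mm across, 6 mm tall; at rest at [50, -50, 70] mm in the mount frame, 100 mm from the pivot axis. Pressed straight down at its middle it gives on a spring and only this corner tilts: about 4 N to start, 6 to 9 N at the band; springs back when let go. Its scale post stands 35 mm beyond the pad towards -y of the mount
- tip_blue (a point): end of the blue pointer, a thin horizontal arm that runs out from the plate past the blue pad; at rest at [52, -104, 60] mm in the mount's frame, 154 mm from the pivot axis, so it sinks 1.55 mm for each 1 mm that the pad sinks
- band_blue (a point): middle of the green band on the blue scale flag, on its face towards -x of the mount. Flag 20 mm wide: 7 mm white on top, green band 10 mm tall (5 mm either side of this point), 9 mm red below. Pointer is in the band when its tip is within 5 mm of this height. Each flag height varies (16 to 30 mm below the resting tip); it slides stiffly on its post and must not be shifted
- tilt_blue (a joint): tilt of the plate at the blue corner, rad: 0 at rest against its stop (sprung up), growing as the blue pad is pressed down, end stop 0.28; turns about the mount's x axis through the pivot; the band lies somewhere from 0.10 to 0.20. The other corner stays at its stop meanwhile
- pad_orange: the orange pad itself (see point pad_orange_top); origin at the centre of its underside, 6 mm below its top
- pad_blue: the blue pad itself (see point pad_blue_top); origin at the centre of its underside, 6 mm below its top
- mirror: round mirror in a dark ring, 58 mm across, 9 mm tall on the middle of the plate, its face 73 mm above the worktop; 71 mm from either pad's centre, middle to middle; origin at the centre of its underside; must not be touched
- tube_50: clear 50 ml tube with orange screw cap, standing, 36 x 36 x 98 mm, loose, beside the mount, not to be disturbed; origin at the centre of its underside
- petri_dish_3: closed round petri dish lying flat, 61 mm across, 15 mm tall, loose, beside the mount, not to be disturbed; origin at the centre of its underside
- reagent_2: clear reagent bottle with blue cap, standing, 56 mm across, 105 mm tall, loose, beside the mount, not to be disturbed; origin at the centre of its underside
- drop_white: small white dropper bottle, standing, 20 mm across, 65 mm tall, loose, beside the mount, not to be disturbed; origin at the centre of its underside

How it is judged:
By the outcome, as a careful person would: the job done as asked, in the order asked, and still so for the second after the job is handed in, with the robot touching nothing.
It also fails if it takes over 51 s, if anything falls off the work surface, if the arm or the gripper's body presses on something with over 40 N, if the wrist force passes 120 N, or if a joint passes its speed limit or range.

## Robot

A 7-joint arm with a two-finger parallel gripper is mounted at the origin on a cart in front of the work surface, level with it; the furniture and walls round the work are solid. World frame = base frame: x ahead of the robot, y to its left, z up, the work surface at z = 0. Lengths are in m, angles in rad, forces in N, time in s.
With the tool pointing down it reaches from about 0.4 to 0.9 m from the base axis. Payload 5.5 kg.
Tool frame: the origin (TCP) lies midway between the tips of the shut fingers; the grasp point (between the pads) lies 19 mm behind it (ctrl.grip_point_offset is the y of the grasp point in the tool frame, in m); y points along the fingers, z is the direction in which the jaws open and shut, and the axes are right-handed (so a half turn about y gives the same grasp; the last joint's range is limited). The gripper opens to 85 mm and grips with 20 to 120 N. Pads are 22 mm wide; open, the fingers measure 114 mm over their backs; the gripper's body (76 mm by 85 mm) begins 54 mm behind the grasp point. The pads swing forward as they close: fully open they stand 13 mm farther back than shut.
Start: joints at [-1.045, 0.501, -0.427, 1.55, 0.221, 1.138, -0.21], TCP at [0.169, 0.628, 0.231] pointing down, gripper open.
Joint ranges: [-2.88, 2.88], [-0.31, 2.03], [-1.54, 1.56], [0.2, 2.42], [-1.41, 4.55], [0.19, 2.02], [-2.57, 2.57]. Speed limits (rad/s): [2.57, 2.57, 3.14, 3.14, 3.14, 3.14, 3.14].

## Interface

Orientations are given as a 3x3 rotation matrix whose columns are the frame's x, y, z axes.
In Python, from plant import get_state, vision, ctrl, search_frame, regions_of, pinpoint gives the robot as it stands.
- The arm moves only by the tool step_arm, never from a script. Its argument "steps" is one flat list of numbers, 7 for each row, row after row: the opening, from 0 (shut) to 1 (fully open), then the shift along the world's x, y, z in m, then the turn, a rotation vector about the world's x, y, z in rad. In form: [hand, dx, dy, dz, ax, ay, az, hand, dx, dy, dz, ax, ay, az, ...]. A call has 1 to 12 rows; each row is the pose to reach, as a shift and turn from the pose measured when the call began; what a row does not reach only later rows make up. A row lasts 1/10 s, in which the tool goes at most 50 mm and 8.59 degrees, less where a joint would pass 70% of its speed; a pose out of reach is approached as far as the arm can. A call with a gripper value outside its range is refused whole. The fingers move at their own pace and stop on an object; the grip force is fixed at half the most. Time passes only in rows, so rows that repeat a pose let the fingers close. It gives the time, the measured TCP pose, the force and the opening at its end, in the units of the state.
- get_state(): the state, without advancing time (a new reading comes with each control period).
- vision.snapshot(name): name is "scene" or "top" or "wrist"; returns (picture, depth): 420x560x3 uint8, red, green, blue; 420x560 float32, m along the optical axis (not along the pixel's ray), 0 where there is no reading.
- vision.camera_info(name): a dict with "intrinsics" (3x3 intrinsics, pixels), "R" (3x3) and "t" (3): a world point X has camera coordinates R X + t; the wrist camera has in their place "hand_eye" (4x4, takes a point from camera to tool coordinates, whose origin is the TCP and whose axes are the tool frame's). Camera axes: x right, y down, z forward; pixel columns grow to the right and rows downward; lengths in m; the calibration is good to about 2 mm. The wrist camera is an equidistant fisheye: a pixel r from the principal point sees the ray r / f radians off the axis. A picture is of the moment at which its call begins: read the wrist's pose just before it. camera_info takes no time and is no camera call.
- ctrl.sign_off(): hands the job in, once; it reports no verdict.
Trained networks look in the newest picture that a camera, given by its name, has taken for a name from the list of things; names that differ only in an ending like _2 or _b are one class to them, and where a whole thing is asked for, a point or a joint stands for the part that bears it (a point fixed in the world has none). Each returns a list of dicts, best first, with "p" (0 to 1); they miss things now and then, are a little off and sometimes report something else, mostly with a low value. They report only what shows in the picture. A call takes as long as a camera call.
- search_frame(camera, target): "location" ([column, row] in pixels, amid what is visible of it).
- regions_of(camera, target): "region" (420x560 bool, what is visible of it) and "location" ([column, row] in pixels, amid what is visible of it).
- pinpoint(camera, target): "location" ([column, row] in pixels: a listed point, or the origin of a listed thing).
The state is a dict: "t": time; "joints": joint angles; "qvel": joint speeds; "joint_torque": joint torques, N m; "ee_pos": TCP position; "orientation": TCP orientation; "wrist_force": force on the tool from outside, world axes, zero at the start; "ft_torque": the same for the moment, N m; "grip_width": finger opening in m.
Only numpy, scipy, OpenCV 4.12 (cv2) and the standard library are available. Lean on these libraries where they do the work, as an engineer would, in place of code of your own. Each camera call takes 0.05 s, during which the arm holds its last target.

## Working session

There is one attempt and no reset: what is moved stays moved. The work goes in short steps, Python scripts to look and compute and a tool call to move; the robot and the scene stay as the last step left them, time stands still between calls to the robot, and variables do not carry over. Pictures are saved under pics/ and viewed, and the job is handed in when it is done.

Besides the shell and the picture viewer there is one more tool, called after "Request:" by a JSON object that holds its "op" and its "data". step_arm: Moves the arm, as the interface text tells. Its arguments: {"type":"object","properties":{"steps":{"type":"array"}},"required":["steps"]}

```bash
ls; mkdir -p pics
cat > h.py <<'E'
import numpy as np, cv2
from plant import get_state, vision, ctrl, search_frame, regions_of, pinpoint
def snap(n,f):
    p,d=vision.snapshot(n); cv2.imwrite('pics/'+f+'.png',p[:,:,::-1]); return p,d
def world(n,uv,z):
    """point from pixel + depth"""
    c=vision.camera_info(n);K=np.array(c['intrinsics']);R=np.array(c['R']);t=np.array(c['t']).ravel()
    X=np.linalg.solve(K,[uv[0],uv[1],1])*z
    return R.T@(X-t)
def worldz(n,uv,zw):
    c=vision.camera_info(n);K=np.array(c['intrinsics']);R=np.array(c['R']);t=np.array(c['t']).ravel()
    d=R.T@np.linalg.solve(K,[uv[0],uv[1],1]); o=-R.T@t
    return o+d*(zw-o[2])/d[2]
E
python3 - <<'E'
from h import *
s=get_state();print(s['t'],s['ee_pos'],s['orientation'],s['wrist_force'],s['grip_width'])
for n in ('scene','top'):
    p,d=snap(n,n+'0'); np.save(n+'0.npy',d)
    c=vision.camera_info(n);print(n,c)
    for k in ['pad_orange_top','pad_blue_top','mount','tip_orange','tip_blue','band_orange','band_blue','mirror','tube_50','reagent_2','drop_white','petri_dish_3']:
        r=pinpoint(n,k)[:2]
        for q in r:
            print(k,np.round(q['location'],1),round(q['p'],2))
print(get_state()['t'])
E
```

```text
pics
0.0 [0.16870208 0.62701707 0.23028224] [[ 9.65687916e-01 -5.74743159e-04  2.59704675e-01]
 [-2.59705298e-01 -1.81479380e-03  9.65686214e-01]
 [-8.37111115e-05 -9.99998188e-01 -1.90178828e-03]] [-0.08464304 -0.01031882  0.38972928] 0.08532384050848904
scene {'intrinsics': array([[542.19694065,   0.        , 289.69014706],
       [  0.        , 542.19694065, 207.60853618],
       [  0.        ,   0.        ,   1.        ]]), 'R': array([[ 0.43832288, -0.89881682, -0.00117433],
       [-0.64565272, -0.31395374, -0.69610747],
       [ 0.62530442,  0.30587804, -0.71793663]]), 't': array([-0.21157761,  0.43139805,  0.57343197])}
pad_orange_top [219.  228.6] 0.71
pad_blue_top [301.3 204.8] 0.47
mount [261.3 240.8] 0.69
tip_orange [185.8 249.8] 0.75
tip_orange [274.1 195. ] 0.49
tip_blue [329.6 220.4] 0.59
band_orange [330.6 233.1] 0.66
band_orange [192. 253.] 0.53
band_blue [330.5 233.7] 0.55
band_blue [217.  226.8] 0.44
mirror [259.7 218. ] 0.89
tube_50 [197.8 218.5] 0.73
reagent_2 [275.3 194.1] 0.79
drop_white [329.3 279.6] 0.63
petri_dish_3 [283.1 300.1] 0.72
top {'intrinsics': arra
[... 219 characters left out ...]
8822, -0.01875719, -0.16986846],
       [ 0.17011587, -0.01248163, -0.98534502]]), 't': array([0.01995686, 0.55407358, 0.82073896])}
pad_orange_top [224.  243.2] 0.58
pad_orange_top [187.3 218.1] 0.36
pad_blue_top [285.8 192.9] 0.73
mount [256.1 220.5] 0.93
tip_orange [213.6 275. ] 0.85
tip_orange [256.4 217.7] 0.65
tip_blue [315.9 196. ] 0.98
tip_blue [189.1 220.4] 0.24
band_orange [213.2 271.1] 0.6
band_orange [257.2 219.9] 0.4
band_blue [316.3 193.9] 0.57
band_blue [308.4 194. ] 0.54
mirror [255.5 218.8] 0.66
tube_50 [190.3 220.7] 0.83
reagent_2 [240.9 168.8] 0.79
reagent_2 [285.1 192.3] 0.35
drop_white [324.9 234.1] 0.64
petri_dish_3 [301.7 270.1] 0.77
petri_dish_3 [284.4 191.4] 0.42
1.3
```

Run:
```python
import cv2
for n,(a,b,c,d) in {'scene0':(150,330,140,380),'top0':(130,310,150,390)}.items():
    p=cv2.imread(f'pics/{n}.png'); cv2.imwrite(f'pics/{n}c.png',cv2.resize(p[a:b,c:d],None,fx=3.33,fy=3.33,interpolation=cv2.INTER_CUBIC))
```

```text
(no output)
```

View pics/scene0.png

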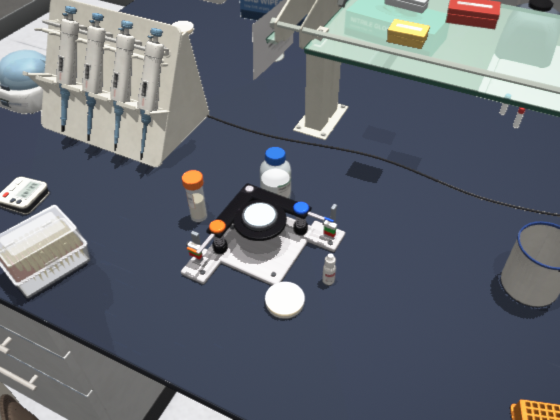

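View pics/top0.png

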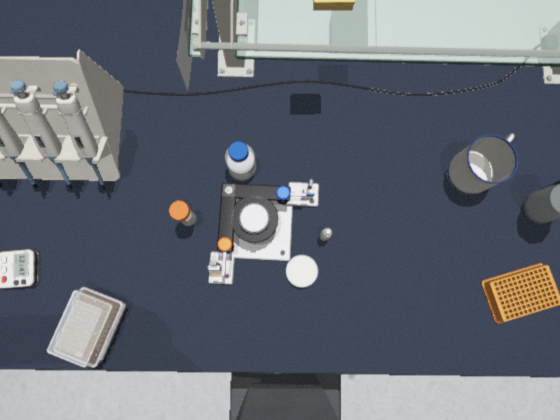

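```bash
sleep 0.1
```

```text
(no output)
```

View pics/scene0c.png

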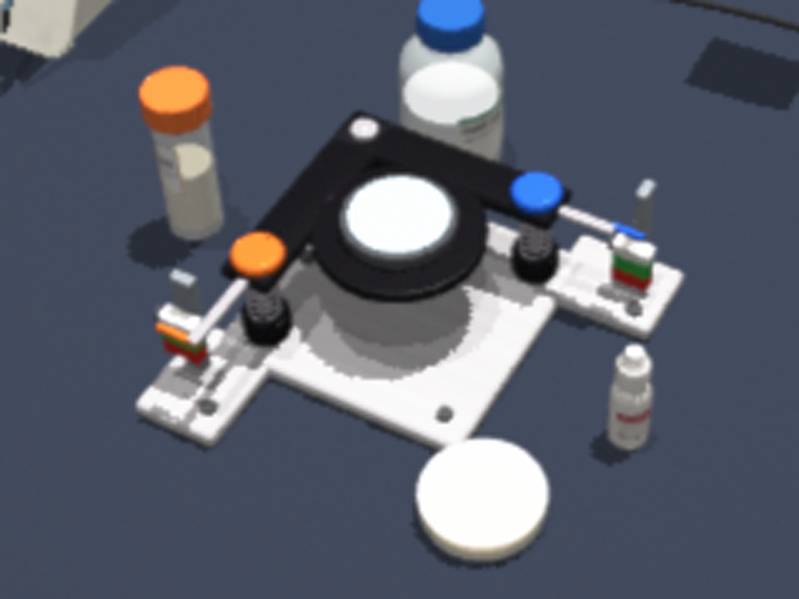

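View pics/top0c.png

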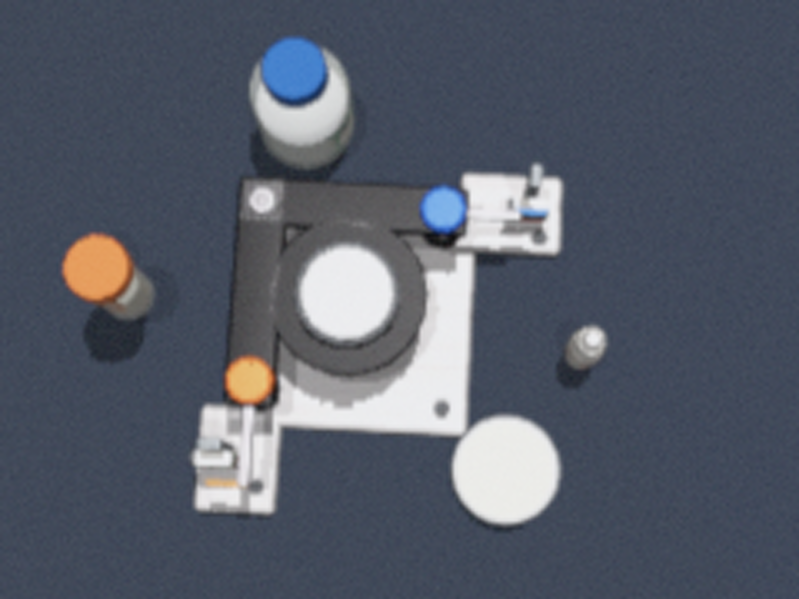

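Run:
```python
from h import *
print(vision.camera_info('wrist'))
S={}
for n in('scene','top'):
    p=cv2.imread(f'pics/{n}0.png'); h=cv2.cvtColor(p,cv2.COLOR_BGR2HSV)
    for nm,lo,hi,uv in (('or',(5,150,120),(18,255,255),{'scene':(218,228),'top':(224.5,244)}[n]),('bl',(105,150,120),(120,255,255),{'scene':(301,209),'top':(284,193)}[n])):
        m=cv2.inRange(h,lo,hi); 
        nn,l,st,ce=cv2.connectedComponentsWithStats(m)
        j=np.argmin(np.linalg.norm(ce[1:]-np.array(uv),axis=1))+1
        print(n,nm,ce[j],st[j],worldz(n,ce[j],0.0695))
    # flag pixels
    for nm,(u0,u1,v0,v1) in {'scene':{'fo':(186,206,238,264),'fb':(318,345,212,244)},'top':{'fo':(200,232,255,285),'fb':(298,322,175,206)}}[n].items():
        print(nm); 
        for v in range(v0,v1):
            print(v,' '.join('%3d/%3d/%3d'%tuple(x[::-1]) for x in p[v,u0:u1]) if 0 else ''.join('R' if (x[2]>x[1]*1.6 and x[2]>70 and x[1]<80) else 'G' if x[1]>x[2]*1.4 and x[1]>x[0]*1.2 else 'O' if x[2]>x[0]*2 else 'B' if x[0]>x[2]*2 and x[0]>120 else 'w' if min(x)>170 else 'g' if min(x)>110 else '.' for x in p[v,u0:u1].astype(int)))
```

```text
{'intrinsics': array([[325.1922621 ,   0.        , 280.68831478],
       [  0.        , 325.1922621 , 211.23364594],
       [  0.        ,   0.        ,   1.        ]]), 'hand_eye': array([[-1.64735188e-03,  9.46798840e-01,  3.21821755e-01,
        -8.25950380e-02],
       [ 5.51337576e-04, -3.21821283e-01,  9.46800274e-01,
        -1.42135318e-01],
       [ 9.99998491e-01,  1.73714564e-03,  8.14711860e-06,
         7.76467847e-04],
       [ 0.00000000e+00,  0.00000000e+00,  0.00000000e+00,
         1.00000000e+00]])}
scene or [216.90643275 225.74853801] [209 220  17  13 171] [0.48490296 0.13041722 0.0695    ]
scene bl [300.64285714 207.14935065] [293 201  16  13 154] [0.58093437 0.02769491 0.0695    ]
fo
238 ....................
239 ....................
240 ...................g
241 ...gwg............gw
242 ..gwwwgg.........gww
243 .gwwwwwwgg......gwww
244 .gwwwwwwwwgggg..wwww
245 ..wwwwwwwwwwwwwwwwww
246 ..ggwwwwwwwwwwwwwwwg
247 .OOOggwwwwwwwwwwwwg.
248 .OOOOO.ggwwwwwwwwggg
249 .ROOOOOOOggwwwwwgwww
250 ...OOOOOOOgwwwwwwwww
251 ....OOOOOOgwwwwgwwww
252 ...RROOOOO.wwwg.wwww
253 ...RRR
[... 2784 characters left out ...]
....
182 gggggggg...gwwg.........
183 wwwwwwwwwwggwwgggggg....
184 wwwwwwwwwwggwwwwwwwwg...
185 wwwwwwwwwwgggwwwwwwwg...
186 wwwwwwwwwwg..gwwwwwwg...
187 wwwwwwwwwg...gwwwwwww...
188 wwwwwwwwwg...gwwwwwwg...
189 wwwwwwwwwggwwwwwwwwwg...
190 wwwwwgwwwwwwwwwwwwwwg...
191 wwwwwgwwwwwwwwwwwwwwg...
192 wwwwwgwwwwgwwwwwwwwwg...
193 wwwwwwwwggggggggwwwwg...
194 wwwwwwwwg.BBB...wwwwg...
195 wwwwwwwwg......gwwwwg...
196 wwwgggggg.....gwwwwwg...
197 wwwwgggggggggggwwwwwg...
198 wwwggggggggggggwwwwwg...
199 wwwggggggggg...wwwwwg...
200 wwwwwwwwwwwgg..gwwwwg...
201 wwwwwwwwwwwwggggwwwwg...
202 wwwwwwwwwwwwggggwwwwg...
203 wwwwwwwwwwwwwwwwwwwwg...
204 wwwggggggwwwwwwwwwwwg...
205 gggggggggggwwwwwwwwg....
```

Run:
```python
from h import *
for n in('scene','top'):
    p=cv2.imread(f'pics/{n}0.png'); h=cv2.cvtColor(p,cv2.COLOR_BGR2HSV)
    for nm,lo,hi,uv in (('or',(4,100,90),(22,255,255),{'scene':(218,228),'top':(224.5,244)}[n]),('bl',(100,90,70),(125,255,255),{'scene':(301,209),'top':(284,193)}[n])):
        m=cv2.inRange(h,lo,hi)
        if nm=='bl': m&=(p[:,:,0]>130).astype(np.uint8)*255
        nn,l,st,ce=cv2.connectedComponentsWithStats(m)
        j=np.argmin(np.linalg.norm(ce[1:]-np.array(uv),axis=1))+1
        d=np.load(n+'0.npy'); print(n,nm,ce[j],st[j],worldz(n,ce[j],0.0695), world(n,ce[j],np.median(d[l==j])))
    c=vision.camera_info(n); print('cam',-c['R'].T@c['t'])
    if n=='top':
        for uv in [(261/3.333+150,200/3.333+130),(347/3.333+150,292/3.333+130)]: print(worldz(n,uv,.066))
```

```text
scene or [217.03723404 225.79255319] [209 219  17  14 188] [0.48491298 0.1301796  0.0695    ] [0.48521773 0.13041213 0.06908552]
scene bl [300.75333333 206.81333333] [293 201  16  12 150] [0.58171455 0.0278602  0.0695    ] [0.5820974  0.02803379 0.06906787]
cam [ 0.01270309 -0.23013073  0.71173876]
top or [224.29444444 243.73333333] [217 237  16  15 180] [0.48683811 0.13356149 0.0695    ] [0.48693314 0.13367076 0.06852102]
top bl [282.60625 192.16875] [276 185  14  15 160] [0.58326699 0.03063053 0.0695    ] [0.58344133 0.03062074 0.06868088]
cam [0.40597492 0.04058882 0.90252156]
[0.58610761 0.13031935 0.066     ]
[0.53573857 0.08163104 0.066     ]
```

Run:
```python
from scipy.spatial.transform import Rotation as R
print((R.from_euler('y',-0.3)*R.from_euler('z',0.23)).as_rotvec())
```

```text
[-0.03449954 -0.29867236  0.22826937]
```

Request:
{"op": "step_arm", "data": {"steps": [0, 0.317, -0.495, -0.07, 0.034, -0.297, 0.227, 0, 0.317, -0.495, -0.07, 0.034, -0.297, 0.227, 0, 0.317, -0.495, -0.07, 0.034, -0.297, 0.227, 0, 0.317, -0.495, -0.07, 0.034, -0.297, 0.227, 0, 0.317, -0.495, -0.07, 0.034, -0.297, 0.227, 0, 0.317, -0.495, -0.07, 0.034, -0.297, 0.227, 0, 0.317, -0.495, -0.07, 0.034, -0.297, 0.227, 0, 0.317, -0.495, -0.07, 0.034, -0.297, 0.227, 0, 0.317, -0.495, -0.07, 0.034, -0.297, 0.227, 0, 0.317, -0.495, -0.07, 0.034, -0.297, 0.227, 0, 0.317, -0.495, -0.07, 0.034, -0.297, 0.227, 0, 0.317, -0.495, -0.07, 0.034, -0.297, 0.227]}}

```text
t: 2.5
ee_pos: [0.4871, 0.1302, 0.1617]
orientation: [[0.957, 0.288, 0.024], [-0.045, 0.066, 0.997], [0.285, -0.955, 0.076]]
wrist_force: [-0.1, 1.2, 0.5]
grip_width: -0.0003
```

```bash
cat >> h.py <<'E'
def wproj(P,s):
    """world point(s)-> wrist pixel"""
    c=vision.camera_info('wrist');H=np.array(c['hand_eye']);K=np.array(c['intrinsics'])
    P=np.atleast_2d(P);T=(P-s['ee_pos'])@np.array(s['orientation'])
    C=(T-H[:3,3])@H[:3,:3]; r=np.hypot(C[:,0],C[:,1]);th=np.arctan2(r,C[:,2])
    return np.c_[K[0,2]+K[0,0]*th*C[:,0]/r,K[1,2]+K[1,1]*th*C[:,1]/r]
def wray(uv,s):
    c=vision.camera_info('wrist');H=np.array(c['hand_eye']);K=np.array(c['intrinsics'])
    a=(np.array(uv)-K[:2,2])/K[0,0];th=np.linalg.norm(a);d=np.r_[a/th*np.sin(th),np.cos(th)]
    R=np.array(s['orientation']);return np.array(s['ee_pos'])+R@H[:3,3],R@H[:3,:3]@d
def cproj(n,P):
    c=vision.camera_info(n);P=np.atleast_2d(P);C=P@np.array(c['R']).T+np.array(c['t']).ravel();K=np.array(c['intrinsics'])
    q=C@K.T;return q[:,:2]/q[:,2:]
E
python3 - <<'E'
from h import *
s=get_state();p,d=snap('wrist','w1');np.save('w1.npy',d);snap('scene','s1')
import pickle;pickle.dump(s,open('w1.pkl','wb'))
for k in ['pad_orange_top','tip_orange','band_orange']:
    print(k,[(np.round(q['location'],1),round(q['p'],2)) for q in pinpoint('wrist',k)[:2]])
print(get_state()['t'])
E
```

```text
pad_orange_top [(array([273.1, 184.3]), 0.65), (array([166.4, 275.2]), 0.18)]
tip_orange [(array([295., 106.]), 0.97)]
band_orange [(array([293.5, 110.7]), 0.75)]
2.75
```

View pics/w1.png

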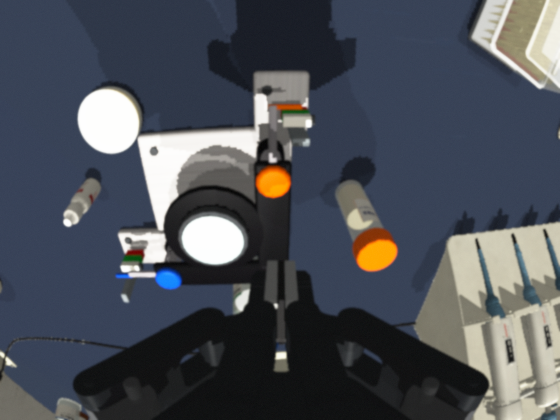

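View pics/s1.png

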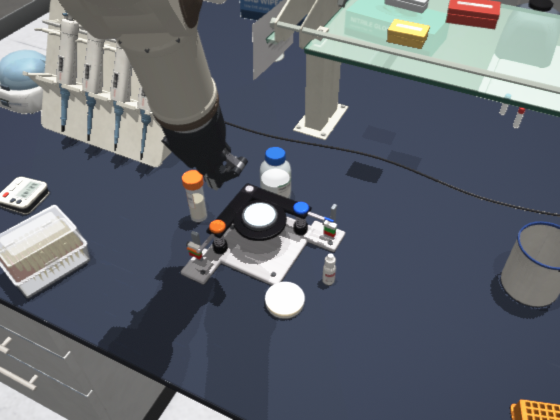

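Run:
```python
from h import *
import pickle;s=pickle.load(open('w1.pkl','rb'))
p=cv2.imread('pics/w1.png'); q=p[::-1,::-1]
a=cv2.resize(p[85:155,240:330][::-1,::-1],None,fx=6,fy=6,interpolation=cv2.INTER_CUBIC)
b=cv2.resize(p[220:310,100:190][::-1,::-1],None,fx=6,fy=6,interpolation=cv2.INTER_CUBIC)
cv2.imwrite('pics/w1c.png',cv2.resize(np.vstack([a,b]),(540,960))[:,:] if 0 else np.hstack([a,cv2.resize(b,(250,420))]))
h=cv2.cvtColor(p,cv2.COLOR_BGR2HSV)
for nm,lo,hi,uv in (('or',(4,150,90),(22,255,255),(273,182)),('bl',(100,150,120),(125,255,255),(168,280))):
    m=cv2.inRange(h,lo,hi);nn,l,st,ce=cv2.connectedComponentsWithStats(m)
    j=np.argmin(np.linalg.norm(ce[1:]-np.array(uv),axis=1))+1
    o,dd=wray(ce[j],s);print(nm,ce[j],st[j],o+dd*(.0695-o[2])/dd[2])
ma=lambda X,yaw=-.03,c=np.array([.534,.0805]): np.r_[c+np.array([[np.cos(yaw),-np.sin(yaw)],[np.sin(yaw),np.cos(yaw)]])@np.array(X[:2])/1000,X[2]/1000]
for X in [(-105,66,60),(-50,50,70),(50,-50,70),(52,-104,60)]: print(X,ma(X),wproj(ma(X),s),cproj('scene',ma(X)),cproj('top',ma(X)))
for k in ['tip_orange','band_orange']:pass
for u in range(270,320,3): print(u,[tuple(x[::-1]) for x in p[100:128:1,u]][::1] if u in(285,291,297,303) else '')
```

```text
or [272.78975454 181.7054429 ] [255 166  36  33 937] [0.48632412 0.1322524  0.0695    ]
bl [167.91533181 279.15789474] [155 269  27  21 437] [0.58272903 0.03032304 0.0695    ]
(-105, 66, 60) [0.43102695 0.14961983 0.06      ] [[294.88192487 103.4381813 ]] [[188.89916911 248.87654937]] [[214.71564924 275.1816126 ]]
(-50, 50, 70) [0.48552227 0.13197728 0.07      ] [[272.40954005 181.11865265]] [[216.24147392 224.96406787]] [[225.12259243 244.45471126]]
(50, -50, 70) [0.58247773 0.02902272 0.07      ] [[166.45636038 279.39656955]] [[300.31739518 206.08432811]] [[283.48246771 192.55121747]]
(52, -104, 60) [ 0.58285707 -0.02501297  0.06      ] [[118.49962017 273.0725516 ]] [[330.21802144 220.54134352]] [[312.57213264 194.03146179]]
270 
273 
276 
279 
282 
285 [(np.uint8(133), np.uint8(130), np.uint8(126)), (np.uint8(110), np.uint8(107), np.uint8(104)), (np.uint8(99), np.uint8(94), np.uint8(89)), (np.uint8(109), np.uint8(81), np.uint8(71)), (np.uint8(135), np.uint8(66), np.uint8(38)), (np.uint8(168), np.uint8(66), np.uint8(7)), (np.uint8(186), np.uint8(72), np.uint8(0)), (np.uint8(190), n
[... 4155 characters left out ...]
91), np.uint8(59)), (np.uint8(101), np.uint8(109), np.uint8(91)), (np.uint8(125), np.uint8(123), np.uint8(112)), (np.uint8(153), np.uint8(150), np.uint8(138)), (np.uint8(178), np.uint8(174), np.uint8(161)), (np.uint8(188), np.uint8(184), np.uint8(170)), (np.uint8(188), np.uint8(185), np.uint8(170)), (np.uint8(190), np.uint8(186), np.uint8(173)), (np.uint8(190), np.uint8(186), np.uint8(171)), (np.uint8(189), np.uint8(186), np.uint8(171)), (np.uint8(190), np.uint8(186), np.uint8(171)), (np.uint8(189), np.uint8(186), np.uint8(171)), (np.uint8(185), np.uint8(180), np.uint8(167)), (np.uint8(165), np.uint8(162), np.uint8(150)), (np.uint8(124), np.uint8(123), np.uint8(116))]
306 
309 
312 
315 
318
```

View pics/w1c.png

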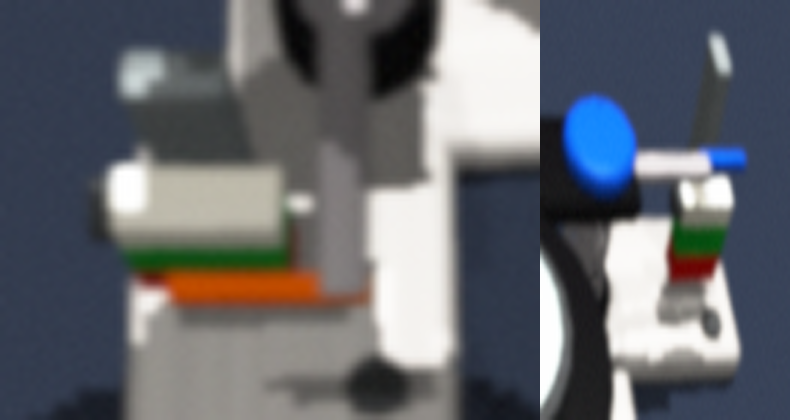

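Request:
{"op": "step_arm", "data": {"steps": [0, -0.03, -0.03, -0.04, -0.04, -0.12, 0, 0, -0.057, -0.05, -0.081, -0.07, -0.25, 0, 0, -0.057, -0.05, -0.081, -0.07, -0.25, 0, 0, -0.057, -0.05, -0.081, -0.07, -0.25, 0, 0, -0.057, -0.05, -0.081, -0.07, -0.25, 0, 0, -0.057, -0.05, -0.081, -0.07, -0.25, 0]}}

```text
t: 3.35
ee_pos: [0.4053, 0.0699, 0.0516]
orientation: [[0.965, 0.256, -0.052], [0.096, -0.161, 0.982], [0.243, -0.953, -0.18]]
wrist_force: [-0.2, -1.4, -3.5]
grip_width: 0.0
```

Run:
```python
from h import *
import pickle
s=get_state();p,d=snap('wrist','w2');np.save('w2.npy',d);pickle.dump(s,open('w2.pkl','wb'))
print(s['qvel'].round(3) if hasattr(s['qvel'],'round') else s['qvel'],s['joints'])
for k in ['tip_orange','band_orange','tip_blue','band_blue']:
    print(k,[(np.round(q['location'],1),round(q['p'],2)) for q in pinpoint('wrist',k)[:2]])
print(get_state()['t'])
q=p[::-1,::-1,::-1]; cv2.imwrite('pics/w2f.png',q)
```

```text
[ 1.799  1.552 -2.39   0.041  1.235  1.778 -0.7  ] [ 0.10559479  0.37709555 -0.62995652  2.4156833   1.13500247  0.53584747
  0.14092525]
tip_orange [(array([416.4, 338.1]), 0.66)]
band_orange [(array([408.1, 325.2]), 0.62)]
tip_blue []
band_blue []
3.6
```

View pics/w2f.png

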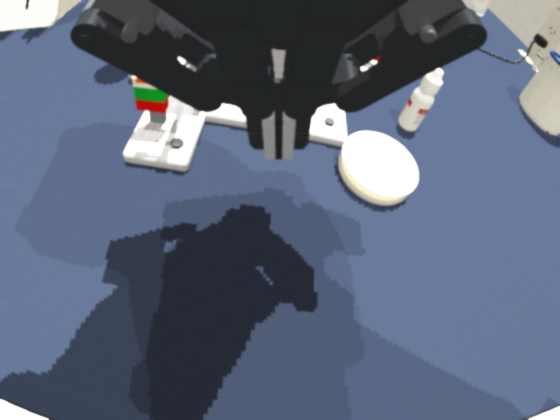

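Run:
```python
from h import *
s=get_state()
for k in ['t','joints','qvel','ee_pos','orientation','wrist_force']: print(k,np.round(s[k],3).tolist())
```

```text
t 3.6
joints [0.115, 0.396, -0.634, 2.419, 1.125, 0.541, 0.15]
qvel [-0.027, -0.038, 0.036, -0.011, 0.007, 0.003, -0.004]
ee_pos [0.396, 0.066, 0.044]
orientation [[0.972, 0.23, -0.051], [0.09, -0.164, 0.982], [0.218, -0.959, -0.181]]
wrist_force [-0.727, -0.17, 0.112]
```

Run:
```python
from h import *
import pickle
from scipy.spatial.transform import Rotation as R
s=get_state();p,d=snap('wrist','w3');np.save('w3.npy',d);pickle.dump(s,open('w3.pkl','wb'))
q=p[::-1,::-1,::-1]; cv2.imwrite('pics/w3c.png',cv2.resize(q[20:200,80:240],None,fx=3.3,fy=3.3,interpolation=cv2.INTER_CUBIC))
Rz=lambda a:R.from_euler('z',a);Ry=lambda a:R.from_euler('y',a)
base=R.from_matrix(np.array([[1,0,0],[0,0,1],[0,-1,0]]).astype(float)) # x=x, y=-z, z=y
base=R.from_matrix(np.array([[1,0,0],[0,0,1.],[0,-1,0]]))
T=Rz(-.03)*Ry(-.3)*base
print(T.as_matrix().round(3)); print((T*R.from_matrix(s['orientation']).inv()).as_rotvec(), s['ee_pos'])
```

```text
[[ 0.955  0.295  0.03 ]
 [-0.029 -0.009  1.   ]
 [ 0.296 -0.955 -0.   ]]
[ 0.18228126 -0.0748188  -0.07422412] [0.39601148 0.06609962 0.04355506]
```

View pics/w3c.png

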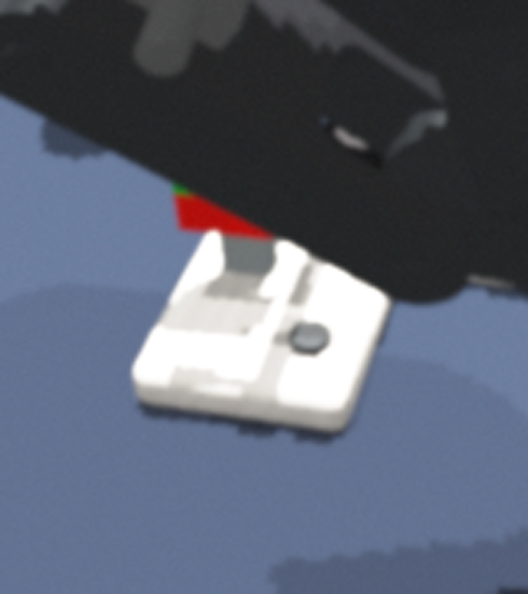

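```bash
cat >> h.py <<'E'
C0=np.array([.5343,.081]);YAW=-.03
def rayplane_m(o,d):
    "express ray in mount frame"
    c,s=np.cos(YAW),np.sin(YAW);Rm=np.array([[c,-s,0],[s,c,0],[0,0,1]])
    return Rm.T@(o-np.r_[C0,0]),Rm.T@d
def atx(o,d,X):
    o,d=rayplane_m(o,d); k=(X-o[0])/d[0]; return (o+k*d)*1000
def toworld(P):
    c,s=np.cos(YAW),np.sin(YAW);Rm=np.array([[c,-s,0],[s,c,0],[0,0,1]])
    return np.atleast_2d(P)/1000@Rm.T+np.r_[C0,0]
def cray(n,uv):
    c=vision.camera_info(n);K=np.array(c['intrinsics']);R=np.array(c['R']);t=np.array(c['t']).ravel()
    return -R.T@t,R.T@np.linalg.solve(K,[uv[0],uv[1],1])
E
python3 - <<'E'
from h import *
import pickle
p=cv2.imread('pics/w3.png'); s=pickle.load(open('w3.pkl','rb'))
def col(p,u,v0,v1):
    for v in range(v0,v1): print(v,tuple(int(x) for x in p[v,u][::-1]))
print('w3 u=423');col(p,423,324,346)
p2=cv2.imread('pics/w2.png');s2=pickle.load(open('w2.pkl','rb'))
cv2.imwrite('pics/w2c.png',cv2.resize(p2[::-1,::-1][50:190,100:240],None,fx=4,fy=4,interpolation=cv2.INTER_CUBIC))
print('w2 u=412');col(p2,412,305,350)
for X in (-85,-88,-91,-94,-97,-100):
    print(X,*[atx(*wray(uv,s),X/1000).round(1) for uv in [(423.8,329.3),(425.1,340.5)]])
# depth at flag
d=np.load('w3.npy');print(d[325:345:2,420:426].round(4))
print(np.load('w2.npy')[308:345:2,410:414].round(4))
E
```

```text
w3 u=423
324 (108, 126, 159)
325 (109, 127, 160)
326 (109, 126, 160)
327 (108, 126, 158)
328 (111, 122, 154)
329 (130, 106, 134)
330 (157, 66, 83)
331 (173, 30, 35)
332 (177, 18, 16)
333 (178, 18, 13)
334 (178, 16, 11)
335 (177, 15, 12)
336 (178, 16, 13)
337 (178, 15, 11)
338 (175, 18, 12)
339 (165, 35, 14)
340 (133, 68, 24)
341 (79, 88, 32)
342 (45, 78, 39)
343 (34, 52, 39)
344 (35, 40, 39)
345 (36, 38, 37)
w2 u=412
305 (255, 255, 255)
306 (255, 255, 255)
307 (255, 255, 255)
308 (254, 252, 251)
309 (235, 192, 186)
310 (190, 71, 67)
311 (176, 21, 19)
312 (174, 11, 9)
313 (176, 16, 13)
314 (174, 14, 9)
315 (176, 16, 12)
316 (175, 16, 10)
317 (172, 22, 11)
318 (155, 54, 19)
319 (108, 96, 24)
320 (53, 126, 28)
321 (23, 138, 33)
322 (17, 141, 35)
323 (14, 140, 33)
324 (16, 139, 33)
325 (15, 140, 34)
326 (14, 139, 32)
327 (16, 139, 33)
328 (15, 139, 33)
329 (21, 140, 35)
330 (57, 148, 62)
331 (123, 169, 116)
332 (182, 192, 167)
333 (203, 201, 185)
334 (204, 197, 181)
335 (181, 167, 151)
336 (130, 110, 93)
337 (72, 55, 47)
338 (43, 39, 38)
339 (34, 36, 37)
340 (35, 38, 38)
341 (34, 35, 37)
[... 748 characters left out ...]
1814 0.1799 0.1812]
 [0.0946 0.095  0.0944 0.1799 0.1786 0.1796]
 [0.0939 0.0934 0.0935 0.0933 0.0932 0.0923]]
[[0.2025 0.2157 0.2167 0.215 ]
 [0.1908 0.1912 0.1897 0.1897]
 [0.1883 0.1888 0.189  0.1887]
 [0.1866 0.1887 0.187  0.1879]
 [0.1871 0.1861 0.1859 0.1862]
 [0.1843 0.1853 0.185  0.1831]
 [0.1815 0.1835 0.1847 0.1831]
 [0.1823 0.1824 0.1816 0.182 ]
 [0.1811 0.181  0.181  0.1818]
 [0.1792 0.1788 0.1797 0.1793]
 [0.1789 0.1778 0.1787 0.1789]
 [0.1769 0.1795 0.1764 0.1768]
 [0.175  0.1755 0.176  0.1759]
 [0.1748 0.1744 0.1741 0.1736]
 [0.0964 0.0971 0.098  0.161 ]
 [0.097  0.0956 0.0967 0.0965]
 [0.0946 0.0955 0.095  0.0955]
 [0.0953 0.0942 0.0935 0.0939]
 [0.0943 0.0936 0.0943 0.0941]]
```

View pics/w2c.png

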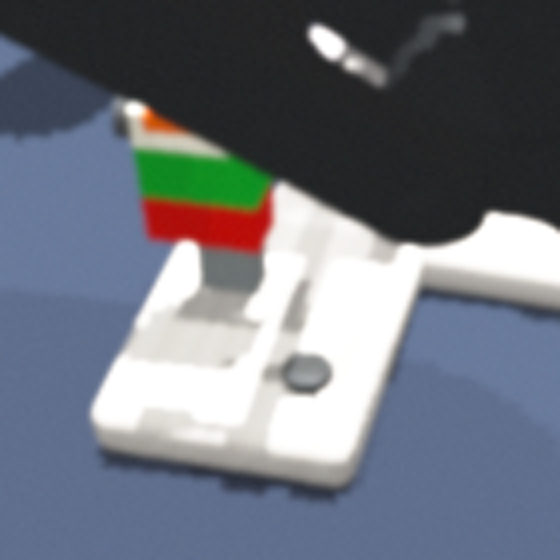

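Depth gives the metric position directly; use it for the red/green and red bottom edges.

```bash
cat >> h.py <<'E'
def wpts(d,s,mask):
    "3D world of masked wrist pixels (depth along optical axis)"
    c=vision.camera_info('wrist');H=np.array(c['hand_eye']);K=np.array(c['intrinsics'])
    v,u=np.nonzero(mask&(d>0));a=np.c_[u,v]-K[:2,2];a=a/K[0,0];th=np.linalg.norm(a,axis=1)
    D=np.c_[a/th[:,None]*np.sin(th)[:,None],np.cos(th)];P=D*(d[v,u]/D[:,2])[:,None]
    T=P@H[:3,:3].T+H[:3,3];return T@np.array(s['orientation']).T+np.array(s['ee_pos'])
def tom(P):
    c,s=np.cos(YAW),np.sin(YAW);Rm=np.array([[c,-s,0],[s,c,0],[0,0,1]]);return (P-np.r_[C0,0])@Rm*1000
def spts(n,d,mask):
    c=vision.camera_info(n);K=np.array(c['intrinsics']);R=np.array(c['R']);t=np.array(c['t']).ravel()
    v,u=np.nonzero(mask&(d>0));X=np.c_[u,v,np.ones(len(u))]@np.linalg.inv(K).T*d[v,u][:,None];return (X-t)@R
def masks(p): # BGR
    h=cv2.cvtColor(p,cv2.COLOR_BGR2HSV);r=cv2.inRange(h,(0,200,90),(3,255,255))|cv2.inRange(h,(176,200,90),(180,255,255))
    return r>0,cv2.inRange(h,(50,180,50),(70,255,255))>0,cv2.inRange(h,(8,220,120),(16,255,255))>0,cv2.inRange(h,(100,180,120),(125,255,255))>0
E
python3 - <<'E'
from h import *
import pickle
def desc(nm,P):
    if len(P)<5: print(nm,len(P));return
    M=tom(P);print(nm,len(M),'x med %.1f'%np.median(M[:,0]),'y %.1f..%.1f'%tuple(np.percentile(M[:,1],[3,97])),'z',np.percentile(M[:,2],[2,10,50,90,98]).round(1))
for w in ('w1','w2','w3'):
    p=cv2.imread(f'pics/{w}.png');d=np.load(w+'.npy');s=pickle.load(open(w+'.pkl','rb'))
    for nm,m in zip('red green or bl'.split(),masks(p)):
        n,l,st,ce=cv2.connectedComponentsWithStats(m.astype(np.uint8))
        for j in range(1,n):
            if st[j,4]>=12: desc(f'{w} {nm} {ce[j].round(0)}',wpts(d,s,l==j))
p=cv2.imread('pics/scene0.png');d=np.load('scene0.npy')
for nm,m in zip('red green or bl'.split(),masks(p)):
    n,l,st,ce=cv2.connectedComponentsWithStats(m.astype(np.uint8))
    for j in range(1,n):
        if st[j,4]>=6 and 170<ce[j,0]<350 and 180<ce[j,1]<270: desc(f'sc {nm} {ce[j].round(0)}',spts('scene',d,l==j))
E
```

```text
w1 red [135. 252.] 40 x med 58.5 y -106.7..-91.1 z [19.7 20.  21.9 23.5 24.1]
w1 green [295. 111.] 25 x med -93.7 y 59.7..75.7 z [40.4 40.7 41.7 42.5 42.7]
w1 green [133. 258.] 67 x med 58.6 y -108.6..-90.1 z [27.  27.7 30.5 32.9 33.4]
w1 or [289. 107.] 112 x med -102.8 y 54.6..70.6 z [35.7 36.7 61.1 62.2 62.5]
w1 or [272. 178.] 321 x med -53.7 y 38.2..61.7 z [64.4 67.1 69.  70.2 70.6]
w1 or [370. 240.] 499 x med -9.2 y 114.0..140.6 z [84.5 85.8 91.8 96.3 97.1]
w1 bl [168. 279.] 421 x med 50.2 y -81.6..-38.8 z [ 0.2 67.2 69.7 70.6 71. ]
w1 bl [122. 276.] 48 x med 54.1 y -150.3..-95.8 z [ 0.2  0.7 61.3 62.2 62.5]
w2 red [407. 313.] 224 x med -93.8 y 58.3..76.7 z [28.5 29.4 31.9 34.6 35.4]
w2 green [409. 325.] 299 x med -93.8 y 58.3..76.9 z [37.4 38.1 41.2 44.5 45.5]
w3 red [415. 333.] 145 x med -93.8 y 60.9..77.3 z [28.3 28.9 31.2 34.6 42.8]
sc red [329. 234.] 13 x med 57.2 y -108.7..-95.1 z [19.3 19.5 20.8 22.  22.3]
sc red [198. 256.] 5 x med -95.1 y 57.8..62.6 z [32.2 32.2 33.3 33.6 33.7]
sc bl [301. 207.] 146 x med 48.1 y -62.5..-40.0 z [64.1 66.3 68.8 70.9 71.4]
sc bl [329. 219.] 12 x med 53.3 y -107.2..-96.7 z [59.2 59.6 60.6 61.7 62.1]
```

```bash
cat >> h.py <<'E'
from scipy.spatial.transform import Rotation as Ro
def Rt(tilt=0,roll=0,yaw=YAW):
    "tilt>0: fingers point to +x mount; roll>0: fingers point to +y"
    base=Ro.from_matrix(np.array([[1,0,0],[0,0,1.],[0,-1,0]]))
    return Ro.from_euler('z',yaw)*Ro.from_euler('x',roll)*Ro.from_euler('y',-tilt)*base
def rel(s,T): return (T*Ro.from_matrix(s['orientation']).inv()).as_rotvec().round(3)
E
python3 - <<'E'
from h import *
s=get_state();print(s['ee_pos'],rel(s,Rt(.12,0)),Rt(0,.1).as_matrix().round(2), np.round(s['joints'],3))
print(toworld([[-50,50,70],[50,-50,70]]))
E
```

```text
[0.39675585 0.06586717 0.04416889] [ 0.181  0.107 -0.09 ] [[ 1.    0.    0.03]
 [-0.03  0.1   0.99]
 [-0.   -1.    0.1 ]] [ 0.114  0.394 -0.633  2.419  1.126  0.541  0.15 ]
[[0.48582227 0.13247728 0.07      ]
 [0.58277773 0.02952272 0.07      ]]
```

Request:
{"op": "step_arm", "data": {"steps": [0, 0.02, 0, 0.04, 0, 0, 0, 0, 0.04, 0.01, 0.08, 0.04, 0.02, -0.02, 0, 0.05, 0.02, 0.1, 0.09, 0.05, -0.04, 0, 0.07, 0.045, 0.1, 0.15, 0.09, -0.07, 0, 0.089, 0.0665, 0.1, 0.181, 0.107, -0.09, 0, 0.089, 0.0665, 0.08, 0.181, 0.107, -0.09, 0, 0.089, 0.0665, 0.08, 0.181, 0.107, -0.09, 0, 0.089, 0.0665, 0.08, 0.181, 0.107, -0.09]}}

```text
t: 4.45
ee_pos: [0.4854, 0.1323, 0.1247]
orientation: [[0.992, 0.12, 0.029], [-0.028, -0.005, 1.0], [0.12, -0.993, -0.002]]
wrist_force: [0.7, -0.1, -0.6]
grip_width: 0.0
```

```bash
cat >> h.py <<'E'
import pickle
def look(tag,cams=('wrist',)):
    s=get_state();print('t',s['t'],'ee',np.round(s['ee_pos'],4),'F',np.round(s['wrist_force'],2),'qv',np.abs(s['qvel']).max().round(3),'J',np.round(s['joints'],2))
    for n in cams:
        p,d=snap(n,tag+n);np.save(tag+n+'.npy',d);p=p[:,:,::-1].copy()
        pickle.dump(s,open(tag+n+'.pkl','wb'))
        for nm,m in zip('red green or bl'.split(),masks(p)):
            k,l,st,ce=cv2.connectedComponentsWithStats(m.astype(np.uint8))
            for j in range(1,k):
                if st[j,4]<6: continue
                P=wpts(d,s,l==j) if n=='wrist' else spts(n,d,l==j)
                if len(P)<5: continue
                M=tom(P);c=np.median(M,axis=0)
                if abs(c[0])<125 and abs(c[1])<125 : print(n,nm,ce[j].round(0),len(M),'xy',c[:2].round(1),'y %.1f..%.1f'%tuple(np.percentile(M[:,1],[3,97])),'z',np.percentile(M[:,2],[2,10,50,90,98]).round(1))
    return s
E
python3 - <<'E'
from h import *
s=look('a');print(rel(s,Rt(.12,0)))
E
```

```text
t 4.45 ee [0.4854 0.1323 0.1247] F [ 0.69 -0.14 -0.62] qv 0.025 J [ 0.34  0.4  -0.81  2.09  0.53  0.72  0.73]
wrist red [135. 295.] 47 xy [ 58.6 -98.6] y -107.0..-90.3 z [17.9 19.  21.2 23.  23.7]
wrist green [306. 148.] 25 xy [-93.5  67.6] y 59.8..75.4 z [38.8 39.  39.5 40.5 40.6]
wrist green [132. 301.] 79 xy [ 58.5 -98.1] y -108.2..-89.9 z [27.1 27.5 30.5 33.1 34.2]
wrist or [300. 142.] 116 xy [-103.    62.3] y 54.1..69.5 z [28.2 28.9 60.9 61.9 62.3]
wrist or [280. 222.] 464 xy [-54.1  50.6] y 38.2..61.6 z [66.  67.4 69.1 70.1 70.7]
wrist or [390. 296.] 674 xy [ -9.8 124. ] y 89.0..141.3 z [ 84.   86.3  92.4  96.9 177. ]
wrist bl [116. 318.] 57 xy [  54.  -103.4] y -157.4..-96.1 z [-1.  -0.4 60.7 61.7 62.3]
wrist bl [161. 323.] 292 xy [ 44.6 -50.9] y -61.7..11.1 z [  0.2  67.1  69.4  70.6 182.9]
[ 0.002  0.    -0.001]
```

View pics/awrist.png

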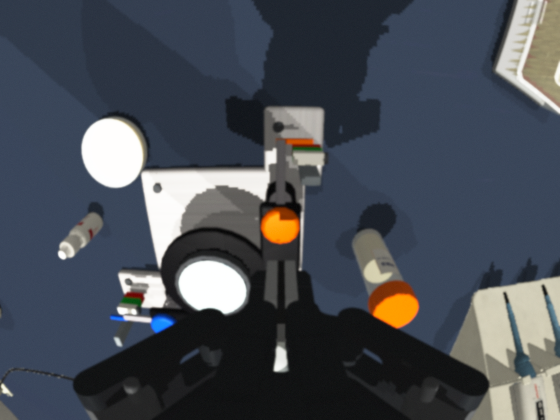

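Request:
{"op": "step_arm", "data": {"steps": [0, 0, 0, -0.03, 0, 0, 0, 0, 0, 0, -0.05, 0, 0, 0, 0, 0, 0, -0.054, 0, 0, 0, 0, 0, 0, -0.057, 0, 0, 0, 0, 0, 0, -0.06, 0, 0, 0, 0, 0, 0, -0.06, 0, 0, 0]}}

```text
t: 5.1
ee_pos: [0.4859, 0.1324, 0.0657]
orientation: [[0.992, 0.122, 0.029], [-0.028, -0.005, 1.0], [0.122, -0.993, -0.002]]
wrist_force: [-3.1, -0.6, 3.7]
grip_width: -0.0001
```

Run:
```python
from h import *
s=look('b',('wrist','scene'))
```

```text
t 5.1 ee [0.4859 0.1324 0.0657] F [-3.08 -0.59  3.66] qv 0.005 J [ 0.24  0.5  -0.71  2.13  0.68  0.61  0.6 ]
wrist red [327. 171.] 16 xy [-93.9  75.4] y 74.1..76.9 z [29.8 30.4 33.1 34.7 35. ]
wrist red [113. 336.] 84 xy [ 58.5 -98. ] y -107.8..-89.9 z [18.5 19.5 21.3 23.4 24.2]
wrist green [315. 177.] 149 xy [-93.8  68.1] y 59.3..77.3 z [37.8 38.6 41.2 43.7 44.1]
wrist green [109. 343.] 137 xy [ 58.5 -97.7] y -108.6..-89.6 z [27.1 27.9 30.6 33.4 34. ]
wrist or [306. 167.] 254 xy [-103.2   62.2] y 53.9..69.9 z [32.6 54.2 55.2 56.  56.4]
wrist or [277. 260.] 261 xy [-58.8  48.9] y 39.4..60.4 z [61.2 62.  63.7 65.2 65.9]
wrist bl [ 89. 364.] 42 xy [  53.3 -104.4] y -180.6..-6.9 z [ -0.5   5.9  61.1  62.2 145.8]
scene red [329. 234.] 13 xy [  56.8 -101.9] y -108.8..-95.4 z [19.7 19.8 21.2 23.2 23.5]
scene red [192. 254.] 6 xy [-94.8  71.1] y 67.7..75.9 z [29.1 29.8 31.2 32.9 33.2]
scene bl [275. 153.] 208 xy [113.6  31.3] y 16.5..45.8 z [100.1 102.  103.6 105.3 106.1]
scene bl [300. 207.] 140 xy [ 49.1 -51.1] y -62.3..-39.6 z [63.4 65.6 68.9 70.4 71.1]
scene bl [329. 219.] 10 xy [  53.  -101.9] y -107.6..-96.2 z [59.2 59.2 60.5 61.2 61.3]
```

Request:
{"op": "step_arm", "data": {"steps": [0, 0, 0, -0.003, 0, 0, 0, 0, 0, 0, -0.006, 0, 0, 0, 0, 0, 0, -0.008, 0, 0, 0, 0, 0, 0, -0.0085, 0, 0, 0, 0, 0, 0, -0.0085, 0, 0, 0, 0, 0, 0, -0.0085, 0, 0, 0]}}

```text
t: 5.8
ee_pos: [0.4862, 0.1325, 0.0573]
orientation: [[0.992, 0.122, 0.029], [-0.028, -0.005, 1.0], [0.122, -0.993, -0.001]]
wrist_force: [-2.3, -0.3, 5.3]
grip_width: -0.0001
```

Run:
```python
from h import *
s=look('c',('wrist','scene'))
p=cv2.imread('pics/cwrist.png')[::-1,::-1][180:300,180:320];q=cv2.imread('pics/cscene.png')[200:290,160:265]
cv2.imwrite('pics/cc.png',np.hstack([cv2.resize(p,(467,400),interpolation=cv2.INTER_CUBIC),cv2.resize(q,(333,400)[:2],interpolation=cv2.INTER_CUBIC)]))
```

```text
t 5.8 ee [0.4862 0.1325 0.0573] F [-2.33 -0.32  5.29] qv 0.002 J [ 0.23  0.52 -0.69  2.13  0.7   0.6   0.58]
wrist red [314. 175.] 106 xy [-93.8  67.7] y 59.1..76.5 z [29.2 29.8 31.8 33.7 34.7]
wrist red [109. 342.] 93 xy [ 58.4 -97.1] y -108.0..-89.9 z [18.6 19.3 21.6 23.6 24.2]
wrist green [318. 182.] 176 xy [-93.7  69.3] y 59.1..77.2 z [38.1 38.8 41.4 43.8 44.5]
wrist green [105. 349.] 143 xy [ 58.4 -98.7] y -108.8..-89.9 z [26.9 27.5 30.4 33.6 34.4]
wrist or [303. 165.] 166 xy [-102.7   60.6] y 53.6..68.6 z [42.4 42.9 43.5 44.3 44.7]
wrist or [276. 260.] 268 xy [-58.7  48.5] y 39.1..60.4 z [52.5 54.  55.7 57.2 57.9]
scene red [329. 233.] 10 xy [  56.8 -101. ] y -108.6..-94.6 z [19.6 19.7 21.3 23.  23.3]
scene bl [275. 154.] 208 xy [113.5  31.5] y 16.5..46.0 z [100.3 101.6 103.7 105.2 106. ]
scene bl [300. 208.] 122 xy [ 47.7 -49.2] y -62.5..-39.5 z [62.8 65.2 68.6 71.1 71.4]
```

View pics/cc.png

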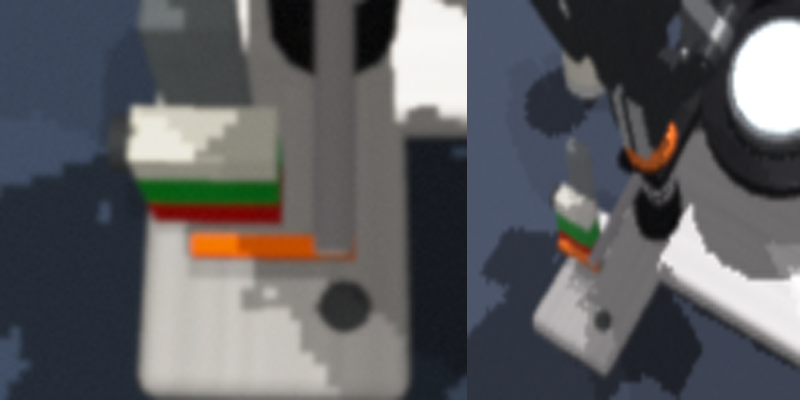

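Request:
{"op": "step_arm", "data": {"steps": [0, 0, 0, -0.0005, 0, 0, 0, 0, 0, 0, -0.0005, 0, 0, 0, 0, 0, 0, -0.0005, 0, 0, 0, 0, 0, 0, -0.0005, 0, 0, 0, 0, 0, 0, -0.0005, 0, 0, 0, 0, 0, 0, -0.0005, 0, 0, 0, 0, 0, 0, -0.0005, 0, 0, 0, 0, 0, 0, -0.0005, 0, 0, 0, 0, 0, 0, -0.0005, 0, 0, 0, 0, 0, 0, -0.0005, 0, 0, 0]}}

```text
t: 6.9
ee_pos: [0.4863, 0.1326, 0.0568]
orientation: [[0.992, 0.122, 0.029], [-0.028, -0.005, 1.0], [0.122, -0.993, -0.001]]
wrist_force: [-2.1, -0.8, 4.2]
grip_width: 0.0001
```

Run:
```python
from h import *
s=look('d',('wrist',))
```

```text
t 6.9 ee [0.4863 0.1326 0.0568] F [-2.06 -0.79  4.24] qv 0.002 J [ 0.23  0.52 -0.69  2.13  0.7   0.6   0.58]
wrist red [314. 176.] 130 xy [-93.8  67.7] y 59.1..76.6 z [29.1 29.6 31.8 34.4 35.1]
wrist red [109. 342.] 98 xy [ 58.4 -98.1] y -108.4..-89.8 z [18.5 19.3 21.3 23.8 24.5]
wrist green [317. 182.] 198 xy [-93.7  68.1] y 59.1..77.3 z [37.3 38.4 41.1 43.9 44.6]
wrist green [105. 350.] 139 xy [ 58.4 -98.1] y -108.7..-89.7 z [26.6 27.4 30.4 33.4 34.4]
wrist or [303. 165.] 169 xy [-102.5   61.2] y 54.2..68.7 z [41.3 41.9 42.8 43.5 44.2]
wrist or [276. 260.] 269 xy [-58.7  48.6] y 39.1..60.5 z [51.8 53.6 55.2 56.8 57.2]
```

Request:
{"op": "step_arm", "data": {"steps": [0, 0, 0, -0.0003, 0, 0, 0, 0, 0, 0, -0.0003, 0, 0, 0, 0, 0, 0, 0.005, 0, 0, 0, 0, 0, 0, 0.01, 0, 0, 0, 0, 0, 0, 0.02, 0, 0, 0, 0, 0, 0, 0.04, 0, 0, 0, 0, 0, 0, 0.063, 0, 0, 0, 0, 0, 0, 0.063, 0, 0, 0]}}

```text
t: 7.75
ee_pos: [0.4886, 0.1336, 0.1229]
orientation: [[0.991, 0.127, 0.029], [-0.028, -0.004, 1.0], [0.127, -0.992, 0.0]]
wrist_force: [-0.2, 0.7, -0.8]
grip_width: 0.0002
```

Run:
```python
from h import *
s=look('e',('wrist',))
print(rel(s,Rt(0,.12)))
```

```text
t 7.75 ee [0.4886 0.1336 0.1229] F [-0.2   0.73 -0.78] qv 0.047 J [ 0.33  0.41 -0.81  2.09  0.55  0.71  0.71]
wrist red [133. 293.] 50 xy [ 58.5 -97.1] y -107.3..-90.0 z [18.4 19.2 21.5 23.5 24.2]
wrist green [307. 143.] 34 xy [-93.7  69.8] y 60.1..75.9 z [37.7 38.6 39.3 42.  42.5]
wrist green [129. 298.] 81 xy [ 58.5 -97.7] y -108.5..-90.0 z [27.1 27.8 30.6 32.9 33.5]
wrist or [298. 137.] 120 xy [-103.    62.4] y 54.4..70.1 z [27.1 28.3 61.1 61.9 62.3]
wrist or [279. 218.] 540 xy [-53.8  51.5] y 38.5..61.1 z [66.4 67.8 69.2 70.2 70.7]
wrist or [389. 294.] 654 xy [ -9.8 124.4] y 89.8..141.0 z [ 83.9  86.2  93.   96.9 174.1]
wrist bl [113. 316.] 56 xy [  54.5 -103.8] y -158.0..-95.7 z [-0.6  0.1 60.4 61.6 62.1]
wrist bl [159. 322.] 361 xy [ 46.  -50.6] y -61.0..12.0 z [ 13.5  67.4  69.6  70.5 180.3]
[0.123 0.124 0.006]
```

Request:
{"op": "step_arm", "data": {"steps": [0, 0.025, -0.03, 0, 0.04, 0.03, 0.002, 0, 0.05, -0.06, 0, 0.08, 0.06, 0.003, 0, 0.075, -0.085, 0, 0.12, 0.1, 0.005, 0, 0.0942, -0.1041, 0, 0.153, 0.124, 0.006, 0, 0.0942, -0.1041, 0, 0.153, 0.124, 0.006, 0, 0.0942, -0.1041, -0.01, 0.153, 0.124, 0.006, 0, 0.0942, -0.1041, -0.01, 0.153, 0.124, 0.006]}}

```text
t: 8.5
ee_pos: [0.5796, 0.0299, 0.1095]
orientation: [[1.0, -0.002, 0.031], [-0.031, 0.149, 0.988], [-0.006, -0.989, 0.148]]
wrist_force: [-0.4, 0.4, 0.0]
grip_width: -0.0004
```

Run:
```python
from h import *
s=look('f',('wrist',))
print(rel(s,Rt(0,.15)))
```

```text
t 8.5 ee [0.5796 0.0299 0.1095] F [-0.4   0.41  0.04] qv 0.022 J [ 0.62  0.65 -0.84  1.82  0.42  0.88  1.16]
wrist red [408.  42.] 30 xy [-88.5  58. ] y 57.2..60.3 z [28.9 30.4 31.7 34.1 35.3]
wrist green [412.  40.] 6 xy [-89.   57.8] y 57.6..58.0 z [37.9 38.  38.2 38.7 38.7]
wrist green [196. 240.] 74 xy [ 58.3 -99.4] y -108.1..-91.8 z [27.2 27.6 29.9 32.6 33.7]
wrist or [434.  18.] 50 xy [-102.5   62.4] y 54.0..69.3 z [59.3 60.  60.9 62.  63.1]
wrist or [420.  94.] 356 xy [-47.2  44.1] y 37.1..60.1 z [63.2 65.8 68.3 69.7 70.4]
wrist or [512. 184.] 439 xy [  7.7 115.8] y 112.9..134.1 z [83.9 85.6 93.9 96.5 97.1]
wrist bl [267. 252.] 781 xy [ 52.  -52.9] y -61.8..-39.5 z [ 67.5  68.5  69.5  70.4 111.7]
wrist bl [190. 252.] 57 xy [  53.5 -100.3] y -106.5..-94.6 z [59.9 60.3 61.2 61.8 62.1]
wrist bl [412. 332.] 126 xy [103.9  40.9] y -15.8..49.3 z [102.6 103.3 104.2 105.5 179.9]
wrist bl [378. 359.] 26 xy [124.9  19.5] y -27.8..23.0 z [101.9 102.4 103.4 181.1 181.6]
[ 0.001 -0.006  0.001]
```

View pics/fwrist.png

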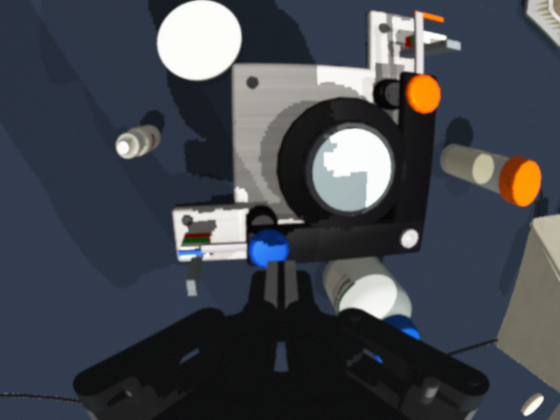

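Request:
{"op": "step_arm", "data": {"steps": [0, 0.003, 0, -0.015, 0, 0.006, 0, 0, 0.003, 0, -0.033, 0, 0.006, 0, 0, 0.003, 0, -0.039, 0, 0.006, 0, 0, 0.003, 0, -0.042, 0, 0.006, 0, 0, 0.003, 0, -0.046, 0, 0.006, 0, 0, 0.003, 0, -0.0495, 0, 0.006, 0, 0, 0.003, 0, -0.0495, 0, 0.006, 0]}}

```text
t: 9.25
ee_pos: [0.5825, 0.0304, 0.0607]
orientation: [[0.999, -0.008, 0.031], [-0.029, 0.148, 0.989], [-0.012, -0.989, 0.148]]
wrist_force: [-3.4, -1.1, 4.0]
grip_width: 0.0001
```

Run:
```python
from h import *
s=look('g',('wrist','scene'))
```

```text
t 9.25 ee [0.5825 0.0304 0.0607] F [-3.4  -1.07  4.03] qv 0.008 J [ 0.57  0.73 -0.78  1.83  0.48  0.81  1.13]
wrist green [453.  25.] 82 xy [-89.2  58. ] y 57.0..60.8 z [37.1 38.2 40.3 43.2 44.1]
wrist green [183. 268.] 94 xy [  58.2 -102.3] y -109.0..-96.6 z [27.2 27.9 30.3 32.8 33.7]
wrist or [486.   1.] 24 xy [-102.4   66.5] y 63.1..69.8 z [60.  61.  62.3 63.6 63.9]
wrist or [471.  88.] 1432 xy [-47.8  47.1] y 37.1..58.4 z [65.3 67.  69.1 70.2 70.9]
wrist or [558. 216.] 12 xy [ 17.5 119. ] y 117.1..121.7 z [87.1 87.3 88.7 89.7 89.8]
wrist bl [182. 276.] 108 xy [ 53.7 -99.7] y -106.8..-93.8 z [46.8 47.2 48.1 49.  49.5]
scene red [329. 234.] 11 xy [  57.1 -101.9] y -108.9..-95.2 z [19.2 19.5 20.9 22.5 24. ]
```

View pics/gwrist.png

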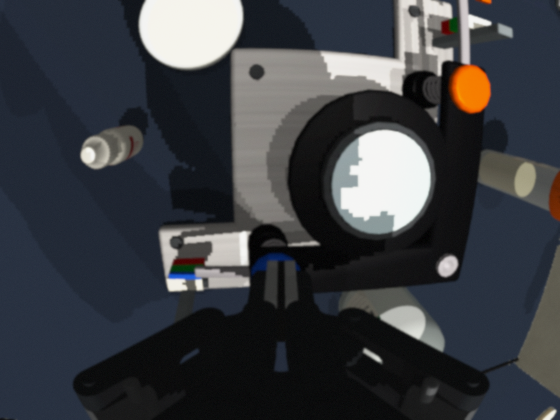

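Request:
{"op": "step_arm", "data": {"steps": [0, 0, 0, -0.003, 0, 0, 0, 0, 0, 0, -0.006, 0, 0, 0, 0, 0, 0, -0.008, 0, 0, 0, 0, 0, 0, -0.0092, 0, 0, 0, 0, 0, 0, -0.0092, 0, 0, 0, 0, 0, 0, -0.0092, 0, 0, 0]}}

```text
t: 9.95
ee_pos: [0.5831, 0.0307, 0.0525]
orientation: [[1.0, -0.006, 0.031], [-0.029, 0.148, 0.988], [-0.011, -0.989, 0.148]]
wrist_force: [-2.1, 0.2, 6.8]
grip_width: 0.0003
```

Run:
```python
from h import *
s=look('i',('wrist','scene'))
p=cv2.imread('pics/iwrist.png')[::-1,::-1][90:210,320:460];q=cv2.imread('pics/iscene.png')[180:270,270:375]
cv2.imwrite('pics/ii.png',np.hstack([cv2.resize(p,(430,370),interpolation=cv2.INTER_CUBIC),cv2.resize(q,(370,317),interpolation=cv2.INTER_CUBIC).copy() if 0 else cv2.resize(q,(370,370))]))
```

```text
t 9.95 ee [0.5831 0.0307 0.0525] F [-2.09  0.22  6.78] qv 0.002 J [ 0.57  0.74 -0.77  1.83  0.49  0.8   1.13]
wrist red [454.  30.] 6 xy [-86.   59.9] y 58.8..61.3 z [29.2 29.5 31.6 32.7 32.9]
wrist green [462.  21.] 105 xy [-89.1  58. ] y 57.1..60.4 z [37.1 38.1 40.8 43.7 44.3]
wrist green [170. 276.] 7 xy [  57.7 -108.1] y -108.8..-106.9 z [32.4 32.8 33.2 33.9 34.1]
wrist or [480.  87.] 1453 xy [-48.4  47.4] y 36.8..57.6 z [64.8 66.4 69.1 70.6 71.3]
wrist bl [185. 272.] 141 xy [ 54.1 -98.4] y -105.8..-92.0 z [32.3 34.5 36.5 37.7 38.2]
scene red [329. 234.] 10 xy [  57.4 -102. ] y -108.9..-95.0 z [20.3 20.6 21.1 22.4 22.7]
scene bl [327. 229.] 15 xy [  51.5 -100.7] y -105.1..-94.3 z [34.4 34.9 36.1 37.8 38. ]
```

View pics/ii.png

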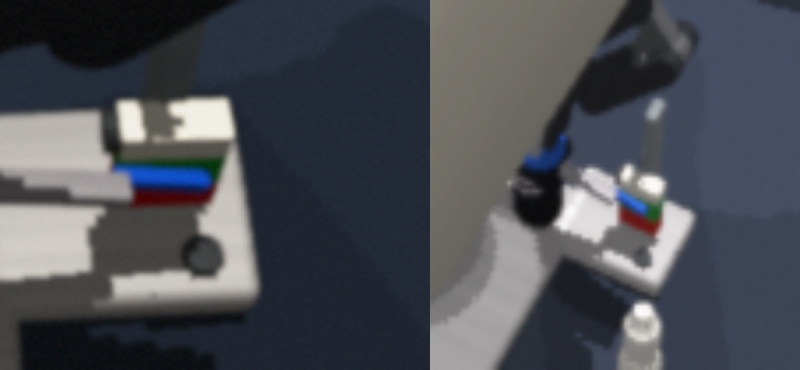

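Request:
{"op": "step_arm", "data": {"steps": [0, 0, 0, -0.0012, 0, 0, 0, 0, 0, 0, -0.0025, 0, 0, 0, 0, 0, 0, -0.0025, 0, 0, 0, 0, 0, 0, -0.0025, 0, 0, 0]}}

```text
t: 10.45
ee_pos: [0.5832, 0.0309, 0.0508]
orientation: [[1.0, -0.006, 0.03], [-0.029, 0.148, 0.988], [-0.01, -0.989, 0.148]]
wrist_force: [-3.3, -1.0, 6.9]
grip_width: 0.0002
```

Run:
```python
from h import *
s=look('j',('wrist','scene'))
p=cv2.imread('pics/jwrist.png')[::-1,::-1][90:210,320:460];q=cv2.imread('pics/jscene.png')[180:270,270:375]
cv2.imwrite('pics/jj.png',np.hstack([cv2.resize(p,(430,370),interpolation=cv2.INTER_CUBIC),cv2.resize(q,(370,370))]))
d=np.load('jwrist.npy');m=masks(cv2.imread('pics/jwrist.png'))[3];M=tom(wpts(d,s,m));M=M[(abs(M[:,0]-54)<6)&(M[:,1]<-88)&(M[:,1]>-112)&(M[:,2]<60)]
a=np.polyfit(M[:,1],M[:,2],1);print('slope',a[0],'top z at y=-100,-104',np.polyval(a,[-100,-104]))
```

```text
t 10.45 ee [0.5832 0.0309 0.0508] F [-3.27 -0.97  6.91] qv 0.001 J [ 0.56  0.74 -0.77  1.83  0.49  0.79  1.13]
wrist red [456.  29.] 6 xy [-85.9  59.5] y 58.7..60.6 z [30.8 30.8 31.3 32.4 32.4]
wrist green [464.  20.] 104 xy [-89.   58.1] y 57.0..60.4 z [37.4 38.  40.7 43.8 44.5]
wrist green [179. 276.] 79 xy [  58.1 -103.7] y -108.8..-91.7 z [29.  30.5 32.6 34.1 34.5]
wrist or [483.  86.] 1335 xy [-48.7  48.2] y 36.6..57.5 z [64.8 66.1 69.1 70.7 71.4]
wrist bl [280. 258.] 8 xy [ 40.2 -48. ] y -48.8..-47.2 z [50.1 50.2 50.7 51.1 51.2]
wrist bl [186. 271.] 141 xy [ 54.1 -97.9] y -105.0..-91.3 z [29.2 32.1 33.7 35.  35.7]
scene bl [327. 230.] 14 xy [ 52.7 -99.4] y -105.2..-94.2 z [29.3 30.7 33.6 35.3 35.5]
slope 0.11155929000008212 top z at y=-100,-104 [33.24343273 32.79719557]
```

View pics/jj.png

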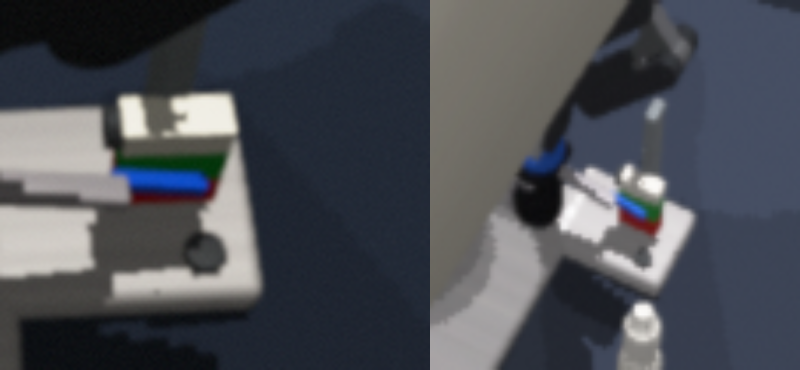

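Request:
{"op": "step_arm", "data": {"steps": [0, 0, 0, -0.0005, 0, 0, 0, 0, 0, 0, -0.0005, 0, 0, 0, 0, 0, 0, -0.0005, 0, 0, 0, 0, 0, 0, -0.0005, 0, 0, 0, 0, 0, 0, -0.0005, 0, 0, 0, 0, 0, 0, -0.0005, 0, 0, 0, 0, 0, 0, -0.0005, 0, 0, 0, 0, 0, 0, -0.0005, 0, 0, 0, 0, 0, 0, -0.0005, 0, 0, 0, 0, 0, 0, -0.0005, 0, 0, 0]}}

```text
t: 11.55
ee_pos: [0.5833, 0.0309, 0.051]
orientation: [[1.0, -0.006, 0.03], [-0.029, 0.148, 0.989], [-0.01, -0.989, 0.148]]
wrist_force: [-3.8, -1.1, 7.5]
grip_width: 0.0004
```

Run:
```python
from h import *
s=look('k',('wrist',))
```

```text
t 11.55 ee [0.5833 0.0309 0.051 ] F [-3.81 -1.12  7.5 ] qv 0.003 J [ 0.56  0.74 -0.77  1.83  0.49  0.79  1.13]
wrist red [456.  29.] 7 xy [-85.9  59.7] y 58.5..60.7 z [30.8 30.8 31.9 33.2 33.5]
wrist green [463.  20.] 103 xy [-88.8  57.9] y 56.8..60.2 z [37.6 38.3 41.3 43.7 45.3]
wrist green [179. 276.] 66 xy [  58.2 -103.3] y -108.8..-92.2 z [30.  30.6 32.7 33.9 34.3]
wrist or [483.  86.] 1352 xy [-48.8  48. ] y 36.6..57.7 z [64.8 66.2 69.1 70.7 71.4]
wrist bl [280. 258.] 6 xy [ 40.1 -48.1] y -48.8..-47.4 z [50.3 50.5 51.  51.9 52.3]
wrist bl [185. 271.] 142 xy [ 54.  -98.1] y -105.4..-91.3 z [29.8 32.2 34.1 35.3 35.6]
```

Held about 1.2 s in the band; now two more hold rows, then release straight up.

Request:
{"op": "step_arm", "data": {"steps": [0, 0, 0, -0.001, 0, 0, 0, 0, 0, 0, -0.001, 0, 0, 0, 0, 0, 0, 0.005, 0, 0, 0, 0, 0, 0, 0.01, 0, 0, 0, 0, 0, 0, 0.02, 0, 0, 0, 0, 0, 0, 0.04, 0, 0, 0, 0, 0, 0, 0.07, 0, 0, 0, 0, 0, 0, 0.1, 0, 0, 0, 0, 0, 0, 0.12, 0, 0, 0, 0, 0, 0, 0.12, 0, 0, 0]}}

```text
t: 12.6
ee_pos: [0.5861, 0.0314, 0.1746]
orientation: [[1.0, 0.001, 0.029], [-0.029, 0.148, 0.989], [-0.003, -0.989, 0.148]]
wrist_force: [0.1, 0.3, 0.6]
grip_width: -0.0005
```

Run:
```python
from h import *
s=look('l',('wrist','scene','top'))
```

```text
t 12.6 ee [0.5861 0.0314 0.1746] F [0.12 0.32 0.59] qv 0.043 J [ 0.65  0.58 -0.89  1.76  0.36  0.99  1.2 ]
wrist or [372.  89.] 127 xy [-43.   41.2] y 37.0..59.2 z [63.  63.7 67.2 68.7 69.5]
wrist or [387.  75.] 17 xy [-58.4  57.5] y 52.9..59.8 z [63.4 63.6 68.5 69.3 69.9]
wrist or [457. 153.] 340 xy [  2.  115.7] y 113.1..125.3 z [84.6 86.1 91.2 95.8 96.7]
wrist bl [259. 208.] 507 xy [ 52.  -47.6] y -62.0..-39.4 z [64.4 67.7 69.2 70.3 70.8]
wrist bl [363. 290.] 1058 xy [115.4  32.4] y 17.2..48.7 z [102.  102.9 103.8 104.6 105.1]
scene red [329. 234.] 10 xy [  57. -102.] y -109.4..-94.5 z [18.9 19.  21.8 22.9 22.9]
scene bl [280. 155.] 76 xy [114.8  21.7] y 15.8..28.3 z [ 98.9 100.9 103.3 104.9 105.7]
scene bl [300. 207.] 147 xy [ 48.1 -51.8] y -62.1..-39.6 z [64.7 66.6 69.  70.7 71.2]
scene bl [329. 219.] 9 xy [  52.8 -101.7] y -106.9..-96.3 z [59.3 59.5 61.1 62.5 62.5]
```

View pics/lscene.png

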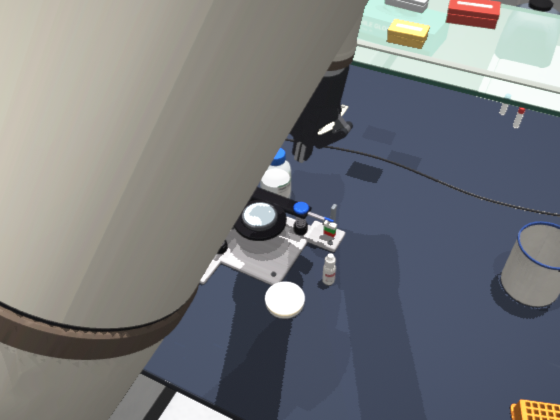

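View pics/lwrist.png

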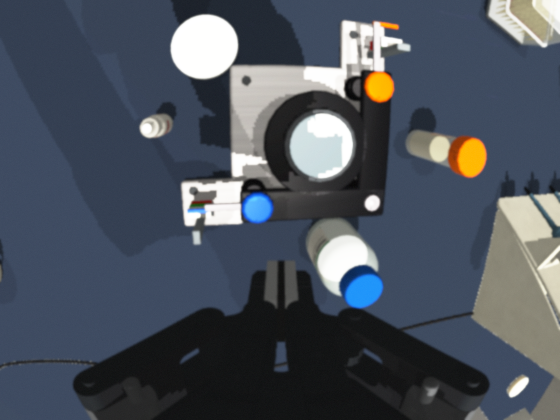

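Both pads are back up, nothing has moved, and the hand is clear at z = 0.175 m, so I'm handing the job in.

Run:
```python
from h import *
print(ctrl.sign_off())
```

```text
the job is handed in; nothing more can be done
None
```

I pressed both corner pads in the order asked, orange then blue. Each pointer stood in its green band for over a second, then I let the pad go. I handed the job in at about t = 12.8 s, well inside the 51 s limit.

All heights below are above the mount's underside and come from the wrist camera's depth picture; the tip heights during the press are corrected by about 1 mm.

| Pad | Band centre (±5 mm) | Tip while held | Held for | Force at the band | Tip after release (rest about 61 mm uncorrected) |
|---|---|---|---|---|---|
| Orange | about 41.4 mm | about 42 mm | about 1.3 s | about 4–5 N | 61.1 mm |
| Blue | about 30.4 mm | about 32 mm | about 1.3 s | about 7 N | 61.1 mm (scene camera) |

- **Final check:** the last pictures showed both pads up and the mirror, flags, bottles, tube and dish standing where they had been. The hand was clear at z = 0.175 m.
- **Red zone:** neither pointer's measured height came closer than about 5 mm to the red.
- **Went wrong:** an early viewing pose was out of reach. It drove joint 4 to 2.419 of its 2.42 limit, and the tool ended lower than planned, at z = 0.044 m in front of the mount. I saw no sign of contact: the force was about 1 N once the arm was still, the last reading on the way was 3.8 N, and nothing had moved. I then backed out.
- **Disagreements:** the fixed cameras and the wrist camera differed by 2–3 mm on the pad positions. The orange force read a little under the stated 6–9 N. A sideways reading of 2–4 N also appeared while pressing, probably friction.

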